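# Load the blank magazine of a bench laser marker

## Task

Get the little laser marker ready for a run: slide its head back to the park stop, lift the dust cap out of the magazine and put it in the shallow steel tray, then press every solid round aluminium blank lying on the bench down into the magazine, one on top of the other, until each has snapped under the two spring catches. When all are in, slide the head back over the magazine, fully home against its stop. The drilled blank, the one with the hole through it, stays on the bench, and the other things on the bench are left alone.

Things in the scene. Friction and masses are not known exactly. Their poses are not given: they have to be found in the camera images.
- marker_unit: laser marker, fixed to the bench: grey housing 160 (x) x 262 (y) mm, top 38 mm above the bench. Origin on the bench under the housing's centre; x to its back, y along the head's slide, z up. The magazine stands on it at x = 0, y = +65 mm; a guide rail runs along y at x = +60 mm, up to z = 64 mm.
- rod_tops (a point): point on the magazine axis level with the pointed tops of its four guide rods, 134 mm above the bench; axes as marker_unit. Rods: 8 mm thick, full width up to 10 mm below here, centred at (x, y) = (+-24, +-29) mm; a 64 mm blank has 1.5 mm play between them. On the -x and +x sides a 49 mm gap between rods lets gripper fingers in.
- mouth (a point): point on the magazine axis at the underside of the two catches, 104 mm above the bench; axes as marker_unit. A blank laid between the rods rests on the catches' bevels with its underside about 9 mm above here; pressed at its middle with 10 to 20 N it passes, and they snap over it once its top is 1 to 2 mm below here. Released, the follower lifts it against them.
- catch_tip (a point): lower edge of the tip of one of the two catches: spring bolts 14 mm wide on the +y and -y sides of the magazine that reach in to 28 mm from its axis, flat below, bevelled above (out to 34 mm, 13 mm higher). Their housings, 26 mm wide (x), stand 39 to 58 mm from the axis, tops 123 mm above the bench; bolt tails reach 68 mm.
- follower (a joint): depth of the sprung follower (black plate 48 mm across that carries the stack) below its upper stop, m: 0 empty, its top then 2 mm below point mouth; 0.010 with one blank in, 0.012 more for each further blank; end of travel 0.052. Its spring pushes up with 3.6 N at 0 and 0.12 N more per mm.
- head (a joint): position of the marking head on its slide, m: 0 = against the stop with the head over the magazine (work position), 0.130 = against the park stop; it grows as the head moves along marker_unit's -y. About 3 N of friction; it stays where it is left.
- head_grip (a point): centre of the black grip bar on top of the head, 222 mm above the bench: 42 mm long along marker_unit's x, 14 mm thick along y, from the head's top at 207 mm to 232 mm. The head, 46 x 48 mm, hangs from a column at marker_unit's x = +60 mm; its nozzle ends 145 mm above the bench.
- dust_cap: black plastic cap: a disc 62 mm across and 8 mm thick with a knob 24 mm across on top, 26 mm high overall. Origin at the centre of its underside, z up. It starts in the magazine mouth, resting on the catch bevels with its underside 8 mm above point mouth.
- cap_tray: shallow square steel tray, 96 x 96 mm outside, wall 3 mm, rim 18 mm high, fixed to the bench. Origin at the centre of its underside, sides along its x and y.
- drilled_blank: aluminium disc 64 mm across and 12 mm thick with a 28 mm hole right through; origin at the centre of its underside. Not to be loaded.
- screwdriver_b: red-handled screwdriver, 140 mm long, lying near the front edge; a bystander. Origin under its middle.
- bench_vice: small blue bench vice, fixed to the bench, 100 mm high; base and jaws lie within 70 mm of its origin, which is on the bench under it, its handle bar up to 105 mm away on the robot side; never moves; keep the gripper clear of it.
- tape_1: roll of black tape, 62 mm across, 19 mm high; a bystander. Origin under its centre.
- blank_1: solid aluminium disc 64 mm across and 12 mm thick, about 100 g, lying flat on the bench at the start (two to four of the four are there). Origin at the centre of its underside, z up; both faces alike.
- blank_2: solid aluminium disc 64 mm across and 12 mm thick, about 100 g, lying flat on the bench at the start (two to four of the four are there). Origin at the centre of its underside, z up; both faces alike.
- blank_3: solid aluminium disc 64 mm across and 12 mm thick, about 100 g, lying flat on the bench at the start (two to four of the four are there). Origin at the centre of its underside, z up; both faces alike.
- blank_4: solid aluminium disc 64 mm across and 12 mm thick, about 100 g, lying flat on the bench at the start (two to four of the four are there). Origin at the centre of its underside, z up; both faces alike.
Not all that is in view belongs to the job. Leave any green look-alike of the blank_1 alone.

How it is judged:
By the outcome, as a careful person would: the job done as asked, in the order asked, and still so for the second after the job is handed in, with the robot touching nothing.
Of blank_1, blank_2, blank_3, blank_4 only 2 to 4 are there at a start; the rules pass over those that are not, and their reading is None.
At some moment in a run one of blank_1, blank_2, blank_3, blank_4 may be knocked a few centimetres aside while the robot is not near it.
Once in a run the grip may slacken for a moment while it holds something.
It also fails if it takes over 210 s, if anything falls off the work surface, if the arm or the gripper's body presses on something with over 40 N, if the wrist force passes 120 N, or if a joint passes its speed limit or range.

## Robot

A 7-joint arm with a two-finger parallel gripper is mounted at the origin on a cart in front of the work surface, level with it; the furniture and walls round the work are solid. World frame = base frame: x ahead of the robot, y to its left, z up, the work surface at z = 0. Lengths are in m, angles in rad, forces in N, time in s.
With the tool pointing down it reaches from about 0.35 to 0.9 m from the base axis. Payload 8.1 kg.
Tool frame: the origin (TCP) lies midway between the tips of the shut fingers; the grasp point (between the pads) lies arm.grasp_offset behind it (arm.grasp_offset is the distance from the TCP to the grasp point, in m); z points along the fingers, y is the line along which they close (so a half turn about z gives the same grasp; the last joint's range is limited). The gripper opens to 92 mm and grips with 3 to 60 N. Pads are 19 mm wide; open, the fingers measure 130 mm over their backs; the gripper's body (75 mm by 190 mm) begins 47 mm behind the grasp point.
Start: joints at [1.122, 0.434, 0.025, 1.573, -0.012, 1.134, -0.075], TCP at [0.212, -0.588, 0.227] pointing down, gripper open.
Joint ranges: [-2.62, 2.62], [-0.44, 2.09], [-1.27, 1.32], [0.08, 2.57], [-1.32, 4.46], [0.12, 2], [-2.74, 2.74]. Speed limits (rad/s): [2.22, 2.22, 3.01, 3.01, 3.14, 3.14, 3.14].

## Interface

Orientations are given as a rotation vector (axis times angle).
In Python, from cell import observe, imaging, arm gives the robot as it stands.
- The arm moves only by the tool apply_moves, never from a script. Its argument "commands" is a list of rows, each a list of 5 numbers: the opening in per cent of the stroke, from 0 (shut) to 100 (fully open), then the shift along the world's x, y, z in units of 0.06 m (1.0 is 0.06 m), then the turn about the world's z in units of 0.5 rad (1.0 is 0.5 rad). A call has 1 to 12 rows; each row shifts and turns the commanded pose from where the row before left it; what a row does not reach is not made up. A row lasts 1/8 s, in which the tool goes at most 62.5 mm and 10.7 degrees, less where a joint would pass 70% of its speed; a pose out of reach is approached as far as the arm can. A call with a number of a shift or a turn outside -1 to 1 is refused whole. A call with a gripper value outside its range is refused whole. The fingers move at their own pace and stop on an object; "newtons" is the grip in N (left out, the last holds). Time passes only in rows, so rows that do not move let the fingers close. It gives the time, the measured TCP pose, the force, the opening and the grip force at its end, in the units of the state.
- observe(): the state, without advancing time (a new reading comes with each control period).
- imaging.get_image(name): name is "scene" or "top" or "wrist"; returns (picture, depth): 420x560x3 uint8, red, green, blue; 420x560 float32, m along the optical axis (not along the pixel's ray), 0 where there is no reading.
- imaging.camera_params(name): a dict with "camera_matrix" (3x3 intrinsics, pixels), "origin" and "rotation" of the camera in the world; the wrist camera has in their place "tool_from_camera" (4x4, takes a point from camera to tool coordinates, whose origin is the TCP and whose axes are the flange's). Camera axes: x right, y up, looking along -z (the intrinsics and any distortion apply to the point x, -y, -z); pixel columns grow to the right and rows downward; lengths in m; the calibration is good to about 2 mm. A picture is of the moment at which its call begins: read the wrist's pose just before it. camera_params takes no time and is no camera call.
- arm.sign_off(): hands the job in; it is judged then, once.
The state is a dict: "clock": time; "joints": joint angles; "dq": joint speeds; "joint_efforts": joint torques, N m; "position": TCP position; "ee_rot": TCP orientation; "force": force on the tool from outside, world axes, zero at the start; "ft_torque": the same for the moment, N m; "width": opening from 0.0 (shut) to 1.0 (fully open); "gripper_force": force on a finger pad.
Only numpy, scipy, OpenCV 4.12 (cv2) and the standard library are available. Lean on these libraries where they do the work, as an engineer would, in place of code of your own. Each camera call takes 0.05 s, during which the arm holds its last target. There are 200 camera calls.

## Working session

There is one attempt and no reset: what is moved stays moved. The work goes in short steps, Python scripts to look and compute and a tool call to move; the robot and the scene stay as the last step left them, time stands still between calls to the robot, and variables do not carry over. Pictures are saved under pics/ and viewed, at most 14 in all, crops included, and the job is handed in when it is done.

Besides the shell and the picture viewer there is one more tool, called after "Request:" as name([rows], argument=value, ...), one row to a line, values as JSON. apply_moves: Moves the arm, as the interface text tells. Its arguments: {"type":"object","properties":{"commands":{"type":"array"},"newtons":{"type":"number"}},"required":["commands"]}

```bash
mkdir -p pics; ls
cat > h.py <<'E'
import numpy as np, cv2
from cell import observe, imaging, arm
from scipy.spatial.transform import Rotation as R
def cam(name):
    s=observe(); im,d=imaging.get_image(name); p=imaging.camera_params(name)
    if name=='wrist':
        T=np.eye(4);T[:3,:3]=R.from_rotvec(s['ee_rot']).as_matrix();T[:3,3]=s['position']
        T=T@np.array(p['tool_from_camera']); o,r=T[:3,3],T[:3,:3]
    else:
        o=np.array(p['origin']); r=np.array(p['rotation'])
        if r.shape!=(3,3): r=R.from_rotvec(r).as_matrix()
    return im,d,np.array(p['camera_matrix']),o,r,p
def world(d,K,o,r):
    v,u=np.mgrid[:d.shape[0],:d.shape[1]]
    P=np.stack([(u-K[0,2])/K[0,0]*d,-(v-K[1,2])/K[1,1]*d,-d],-1)
    W=P@r.T+o; W[d==0]=np.nan
    return W
E
python3 - <<'E'
from h import *
for n in ['top','scene','wrist']:
    im,d,K,o,r,p=cam(n); cv2.imwrite(f'pics/{n}0.png',im[:,:,::-1]); np.savez(f'{n}0.npz',im=im,d=d,K=K,o=o,r=r); print(n,p)
s=observe();print(s,arm.grasp_offset)
E
```

```text
pics
top {'camera_matrix': array([[412.4207552 ,   0.        , 282.01227415],
       [  0.        , 412.4207552 , 208.33283814],
       [  0.        ,   0.        ,   1.        ]]), 'origin': array([0.39783023, 0.0673287 , 1.15314196]), 'rotation': array([ 0.06793978, -0.09658848, -1.56757198])}
scene {'camera_matrix': array([[396.59605934,   0.        , 281.80178293],
       [  0.        , 396.59605934, 210.74539257],
       [  0.        ,   0.        ,   1.        ]]), 'origin': array([-0.38417225,  0.56833216,  0.76132696]), 'rotation': array([ 0.6045213 , -1.06934555, -1.84094794])}
wrist {'camera_matrix': array([[297.73734395,   0.        , 276.79981486],
       [  0.        , 297.73734395, 212.33587108],
       [  0.        ,   0.        ,   1.        ]]), 'tool_from_camera': array([[ 1.23995971e-04,  9.59101970e-01,  2.83060763e-01,
         7.61397502e-02],
       [ 9.99999725e-01,  8.79416909e-05, -7.36029195e-04,
         6.30057810e-04],
       [-7.30819893e-04,  2.83060777e-01, -9.59101696e-01,
        -1.57849312e-01],
       [ 0.00000000e+00,  0.00000000e+00,  0.00000000e+00,
         1.00000000e+00]])}
{'clock': 0.15, 'joints': array([ 1.12241356,  0.43505943,  0.02497213,  1.57387064, -0.01156402,
        1.13402861, -0.07510764]), 'dq': array([ 8.77569786e-04, -3.41648117e-03,  7.53467499e-05, -1.00202059e-03,
        1.74526805e-03, -2.53275223e-03,  4.26982438e-04]), 'joint_efforts': array([ 2.16520471e-03, -6.68260860e+01,  9.86135937e-01, -3.14690781e+01,
       -6.04234915e-02,  3.94966977e-02,  8.73997988e-05]), 'position': array([ 0.21164585, -0.58765814,  0.22613418]), 'ee_rot': array([-3.09361860e+00, -5.40159600e-01,  5.48995756e-04]), 'force': array([-0.83894163,  0.37604207,  0.54719292]), 'ft_torque': array([ 0.0262974 , -0.01494219, -0.00977459]), 'gripper_force': 0.0, 'width': 0.9976527489107071} 0.0188
```

View pics/top0.png

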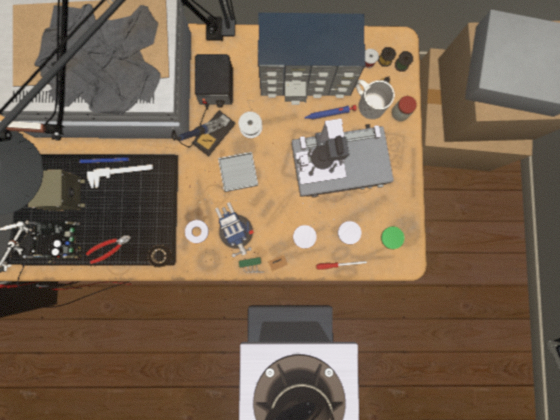

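View pics/scene0.png

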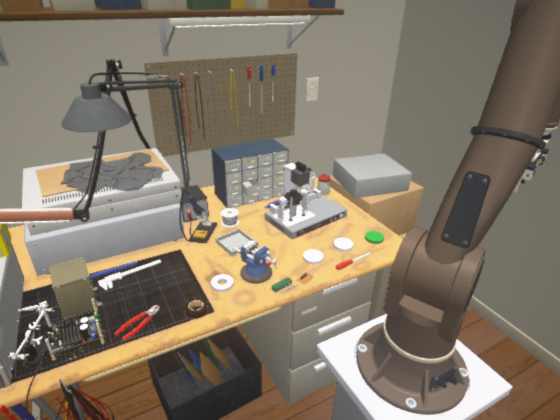

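Run:
```python
from h import *
z=np.load('top0.npz');K,o,r=z['K'],z['o'],z['r']
if r.shape!=(3,3): r=R.from_rotvec(r).as_matrix()
W=world(z['d'],K,o,r); im=z['im']
for n,(u,v) in dict(b1=(304,236),b2=(349,232),green=(392,237),drill=(190,238),tray=(238,172),roll=(244,124),ring=(152,256),bench=(270,210),bench2=(210,260),house=(375,165)).items():
    print(n,np.round(np.nanmedian(W[v-1:v+2,u-1:u+2].reshape(-1,3),0),4))
# bright discs
hsv=cv2.cvtColor(im,cv2.COLOR_RGB2HSV)
m=((hsv[...,1]<50)&(hsv[...,2]>170)&(W[...,2]<.03)).astype(np.uint8)
nn,l,st,c=cv2.connectedComponentsWithStats(m)
for i in range(1,nn):
    if st[i,4]>150:
        P=W[l==i]; print(st[i],np.round(c[i],1),np.round(np.nanmedian(P,0),4),np.round((np.nanpercentile(P,99,0)-np.nanpercentile(P,1,0)),4))
# housing top
m=(abs(W[...,2]-.038)<.006); m[:, :290]=0; m[:,400:]=0; m[:120]=0;m[200:]=0
pts=W[m][:,:2]; rc=cv2.minAreaRect(pts.astype(np.float32)); print('house',m.sum(),rc)
# tray
m=(W[...,2]>.009)&(W[...,2]<.03); m[:150]=0;m[195:]=0;m[:,:215]=0;m[:,262:]=0
print('tray',cv2.minAreaRect(W[m][:,:2].astype(np.float32)),m.sum())
# black grip bar
m=(W[...,2]>.222)&(W[...,2]<.245);m[:100]=0;m[200:]=0;m[:,:290]=0;m[:,:400]
m[:,400:]=0
print('grip',m.sum(),cv2.minAreaRect(W[m][:,:2].astype(np.float32)),np.median(W[m],0))
a=cv2.resize(im[90:210,270:410],None,fx=5.5,fy=5,interpolation=cv2.INTER_CUBIC);cv2.imwrite('pics/c1.png',a[:,:,::-1])
```

```text
b1 [ 0.4411 -0.0143  0.012 ]
b2 [ 0.4523 -0.1395  0.0107]
green [ 0.4386 -0.26    0.0104]
drill [0.4351 0.2993 0.0134]
tray [0.6211 0.1707 0.0046]
roll [0.7494 0.1524 0.0431]
ring [0.386  0.3987 0.0212]
bench [0.5141 0.08   0.0014]
bench2 [ 3.749e-01  2.457e-01 -3.000e-04]
house [ 0.6365 -0.2095  0.0388]
[366  93  19  15 197] [375.2  99.9] [ 0.8338 -0.2221  0.0082] [0.0414 0.0502 0.0134]
[221 155  37  36 925] [238.8 171.7] [0.6218 0.1681 0.0032] [0.0894 0.0959 0.02  ]
[ 87 165  65  22 423] [111.4 172.6] [0.6212 0.5378 0.0076] [0.0574 0.1749 0.0117]
[185 220  23  23 361] [196.1 231. ] [0.4545 0.2832 0.0119] [0.0609 0.063  0.0195]
[338 221  23  23 424] [349.2 232.1] [ 0.4523 -0.1397  0.0116] [0.0612 0.0591 0.0166]
[293 225  23  23 417] [304.3 236.3] [ 0.441  -0.0145  0.012 ] [0.0581 0.0598 0.0178]
[ 239  344  120   76 3910] [298.7 369.9] [ 0.0961 -0.0027  0.    ] [0.1949 0.3166 0.0215]
house 3517 ((0.6515980362892151, -0.12020859122276306), (0.1726905107498169, 0.2619073987007141), 9.052309036254883)
tray ((0.6214797496795654, 0.16939404606819153), (0.09712129086256027, 0.09581474214792252), 11.154341697692871) 193
grip 117 ((0.6434999704360962, -0.08192989230155945), (0.041760362684726715, 0.014458089135587215), 9.353935241699219) [ 0.64309415 -0.08185047  0.23128064]
```

View pics/c1.png

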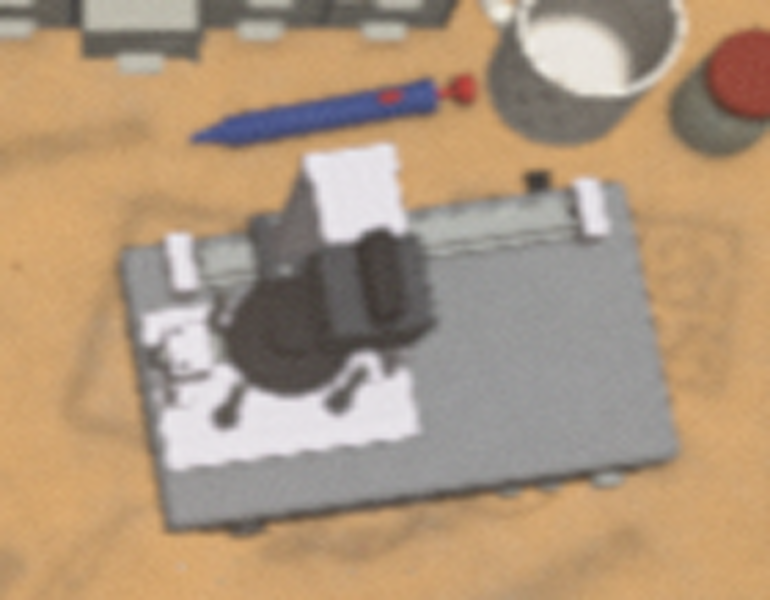

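Request:
apply_moves([
  [60, 0, 0, 1, -0.2],
  [60, 0, 0.3, 0.9, -0.17],
  [60, 0.6, 0.7, 0, 0],
  [60, 0.6, 0.7, 0, 0],
  [60, 0.6, 0.7, 0, 0],
  [60, 0.6, 0.7, 0, 0],
  [60, 0.6, 0.7, 0, 0],
  [60, 0.6, 0.7, 0, 0],
  [60, 0.6, 0.7, 0, 0],
  [60, 0.6, 0.7, 0, 0],
  [60, 0.6, 0.7, 0, 0],
  [60, 0.6, 0.7, 0, 0],
], newtons=20)

```text
clock: 1.65
position: [0.5726, -0.1487, 0.3406]
ee_rot: [3.131, 0.252, -0.0]
force: [0.2, -0.1, 0.2]
width: 0.598
gripper_force: 0.0
```

Run:
```python
from h import *
z=np.load('top0.npz');K,o,r=z['K'],z['o'],R.from_rotvec(z['r']).as_matrix()
W=world(z['d'],K,o,r)
a=np.deg2rad(9.2)
m=(W[...,2]>.05);m[:100]=0;m[200:]=0;m[:,:285]=0;m[:,410:]=0
# local coordinates rel grip
P=W[m]; L=(P[:,:2]-[.6435,-.082])@np.array([[np.cos(a),-np.sin(a)],[np.sin(a),np.cos(a)]])
for lo,hi in [(.05,.1),(.1,.15),(.15,.2),(.2,.222),(.222,.245),(.245,.5)]:
    k=(P[:,2]>lo)&(P[:,2]<hi)
    if k.sum(): print(lo,hi,k.sum(),np.round(np.percentile(L[k],[2,98],0),3).tolist())
```

```text
Traceback (most recent call last):
  File "h.py", line 16, in world
    W=P@r.T+o; W[d==0]=np.nan
      ~^~~~
ValueError: operands could not be broadcast together with remapped shapes [original->remapped]: (420,560,3)->(420,newaxis,newaxis) (3,3,3)->(3,newaxis,newaxis)  and requested shape (560,3)
```

Run:
```python
from h import *
z=np.load('top0.npz');K,o,r=z['K'],z['o'],z['r']
def an(W,lim,tag):
    a=np.deg2rad(9.2)
    L=(W[...,:2]-[.6435,-.082])@np.array([[np.cos(a),-np.sin(a)],[np.sin(a),np.cos(a)]])
    m=(W[...,2]>.05)&(abs(L[...,0])<.1)&(abs(L[...,1])<.2)
    P=W[m];L=L[m]
    for lo,hi in [(.05,.1),(.1,.15),(.15,.2),(.2,.222),(.222,.245),(.245,.5)]:
        k=(P[:,2]>lo)&(P[:,2]<hi)
        if k.sum(): print(tag,lo,hi,k.sum(),np.round(np.percentile(L[k],[2,98],0),3).tolist(),P[k].mean(0).round(4))
an(world(z['d'],K,o,r),0,'top')
im,d,K,o,r,p=cam('wrist'); cv2.imwrite('pics/w1.png',im[:,:,::-1]); an(world(d,K,o,r),0,'wrist')
```

```text
top 0.05 0.1 526 [[-0.027, -0.145], [0.075, 0.084]] [ 0.6953 -0.0993  0.0631]
top 0.1 0.15 579 [[-0.028, -0.002], [0.057, 0.089]] [ 0.6387 -0.0421  0.1212]
top 0.15 0.2 134 [[-0.023, -0.022], [0.064, 0.024]] [ 0.6462 -0.0697  0.1812]
top 0.2 0.222 552 [[-0.022, -0.021], [0.065, 0.022]] [ 0.665  -0.0772  0.2065]
top 0.222 0.245 117 [[-0.02, -0.007], [0.019, 0.007]] [ 0.6427 -0.0815  0.231 ]
wrist 0.05 0.1 2074 [[0.006, -0.146], [0.076, 0.069]] [ 0.7075 -0.1225  0.0609]
wrist 0.1 0.15 1479 [[-0.028, -0.04], [0.058, 0.09]] [ 0.6426 -0.0472  0.1203]
wrist 0.15 0.2 313 [[-0.019, -0.024], [0.065, -0.016]] [ 0.6725 -0.0988  0.1822]
wrist 0.2 0.222 3796 [[-0.02, -0.022], [0.066, 0.02]] [ 0.671  -0.0795  0.2064]
wrist 0.222 0.245 868 [[-0.019, -0.007], [0.02, 0.006]] [ 0.6446 -0.0831  0.231 ]
wrist 0.245 0.5 83631 [[-0.085, -0.134], [-0.044, 0.024]] [ 0.5971 -0.1464  0.4331]
```

View pics/w1.png

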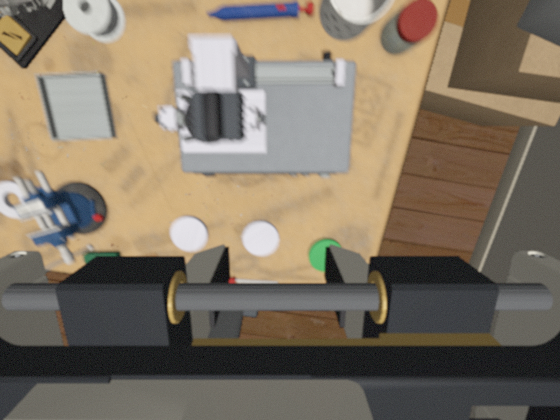

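Request:
apply_moves([
  [60, 0.6, 0.55, 0, 0],
  [60, 0.59, 0.55, 0, 0],
  [60, 0, 0, -0.9, 0],
  [60, 0, 0, -0.9, 0],
  [60, 0, 0, -0.33, 0],
  [60, 0, 0, 0, 0],
  [10, 0, 0, 0, 0],
  [10, 0, 0, 0, 0],
  [10, 0, 0, 0, 0],
  [10, 0, 0, 0, 0],
], newtons=25)

```text
clock: 2.95
position: [0.6434, -0.084, 0.2134]
ee_rot: [3.131, 0.252, 0.001]
force: [0.6, 0.0, 0.4]
width: 0.213
gripper_force: 0.0
```

Request:
apply_moves([
  [8, 0, 0, 0, 0],
  [8, 0, 0, 0, 0],
  [8, 0.03, -0.2, 0, 0],
  [8, 0.04, -0.25, 0, 0],
  [8, 0.04, -0.25, 0, 0],
  [8, 0.04, -0.25, 0, 0],
  [8, 0.04, -0.25, 0, 0],
  [8, 0.04, -0.25, 0, 0],
])

```text
clock: 3.95
position: [0.6574, -0.1718, 0.2133]
ee_rot: [-3.131, -0.252, -0.001]
force: [-0.8, 4.1, 5.1]
width: 0.153
gripper_force: 25.0
```

Request:
apply_moves([
  [8, 0.015, -0.1, 0, 0],
  [8, 0.015, -0.1, 0, 0],
  [8, 0.015, -0.1, 0, 0],
  [8, 0.015, -0.1, 0, 0],
])

```text
clock: 4.45
position: [0.6595, -0.1844, 0.2132]
ee_rot: [-3.117, -0.263, 0.005]
force: [-16.5, 36.7, 16.5]
width: 0.148
gripper_force: 25.0
```

Run:
```python
from h import *
im,d,K,o,r,p=cam('top'); cv2.imwrite('pics/t2.png',im[:,:,::-1]); W=world(d,K,o,r)
a=np.deg2rad(9.2);Ra=np.array([[np.cos(a),-np.sin(a)],[np.sin(a),np.cos(a)]])
m=(W[...,2]>.127)&(W[...,2]<.145)&(abs(W[...,0]-.64)<.08)&(abs(W[...,1]+.055)<.06)
P=W[m];print(m.sum())
n,l,st,c=cv2.connectedComponentsWithStats(m.astype(np.uint8))
for i in range(1,n):
    Q=W[l==i]; print(st[i],Q.mean(0).round(4),np.ptp(Q,0).round(4))
m=(W[...,2]>.114)&(W[...,2]<.127)&(abs(W[...,0]-.64)<.08)&(abs(W[...,1]+.055)<.06)
P=W[m];print(m.sum(),P.mean(0),cv2.minEnclosingCircle(P[:,:2].astype(np.float32)))
```

```text
104
[332 144   3   3   7] [ 0.6672 -0.081   0.1288] [0.0054 0.0052 0.0037]
[310 148   2   2   4] [ 0.6576 -0.0233  0.1327] [0.0021 0.0027 0.0059]
[319 151  10  10  79] [ 0.6393 -0.056   0.1365] [0.0228 0.0229 0.0142]
[340 153   1   1   1] [ 0.6474 -0.0987  0.1282] [0. 0. 0.]
[302 161   1   1   1] [ 0.6265 -0.002   0.1274] [0. 0. 0.]
[335 163   3   3   6] [ 0.6195 -0.0879  0.1297] [0.005  0.0051 0.0062]
[303 164   1   1   1] [ 0.6187 -0.0044  0.1275] [0. 0. 0.]
[313 166   3   3   5] [ 0.6106 -0.032   0.1301] [0.0037 0.0048 0.0067]
562 [ 0.63847091 -0.05546179  0.11981872] ((0.6401754021644592, -0.05472671613097191), 0.06031591445207596)
```

Request:
apply_moves([
  [8, -0.03, 0.17, 0, 0],
  [8, 0, 0, 0, 0],
  [50, 0, 0, 0, 0],
  [50, 0, 0, 0, 0],
  [50, 0, 0, 0, 0],
  [50, 0, 0, 0.5, 0],
  [50, 0, 0, 0.9, 0],
])

```text
clock: 5.38
position: [0.6574, -0.1852, 0.2954]
ee_rot: [-3.13, -0.251, 0.008]
force: [0.4, 0.2, 0.1]
width: 0.5
gripper_force: 0.0
```

Request:
apply_moves([
  [40, 0, 0, 0, 0.35],
  [40, -0.06, 0.36, 0, 0.35],
  [40, -0.05, 0.36, 0, 0.35],
  [40, -0.05, 0.36, 0, 0.35],
  [40, -0.05, 0.36, 0, 0.35],
  [40, -0.05, 0.36, 0, 0.35],
  [40, -0.05, 0.35, 0, 0.35],
  [40, 0, 0, 0, 0.35],
  [40, 0, 0, 0, 0.34],
  [40, 0, 0, 0, 0],
])

```text
clock: 6.62
position: [0.6401, -0.0564, 0.2967]
ee_rot: [-2.039, -2.39, 0.0]
force: [0.3, 0.6, 0.2]
width: 0.398
gripper_force: 0.0
```

Run:
```python
from h import *
s=observe(); M=R.from_rotvec(s['ee_rot']).as_matrix(); print(s['position'],np.rad2deg(np.arctan2(M[1,0],M[0,0])),M[:,2],s['joints'][6])
for n in ['wrist','top']:
    im,d,K,o,r,p=cam(n); cv2.imwrite(f'pics/{n}3.png',im[:,:,::-1]); W=world(d,K,o,r)
    for lo,hi,c0,rad in [(.132,.145,(.639,-.056),.02),(.222,.24,(.658,-.184),.05)]:
        m=(W[...,2]>lo)&(W[...,2]<hi)&(np.hypot(W[...,0]-c0[0],W[...,1]-c0[1])<rad)
        if m.sum(): Q=W[m];print(n,m.sum(),((Q.min(0)+Q.max(0))/2).round(4),np.ptp(Q,0).round(4))
```

```text
[ 0.64014517 -0.05640219  0.2966822 ] 99.06981534188697 [-3.90541683e-04 -2.51152244e-05 -9.99999923e-01] -0.055075050484234306
wrist 403 [ 0.64   -0.0568  0.1367] [0.0247 0.0249 0.0037]
top 55 [ 0.6392 -0.0544  0.137 ] [0.0224 0.0203 0.0083]
```

Request:
apply_moves([
  [40, 0, 0, -0.8, 0],
  [40, 0, 0, -0.8, 0],
  [40, 0, 0, -0.8, 0],
  [40, 0, 0, -0.48, 0],
  [40, 0, 0, 0, 0],
  [15, 0, 0, 0, 0],
  [15, 0, 0, 0, 0],
  [15, 0, 0, 0, 0],
  [15, 0, 0, 0, 0],
], newtons=30)

```text
clock: 7.85
position: [0.641, -0.0557, 0.1252]
ee_rot: [2.036, 2.39, 0.002]
force: [0.5, 0.1, 2.4]
width: 0.256
gripper_force: 29.8
```

Request:
apply_moves([
  [15, 0, 0, 0.6, 0],
  [15, 0, 0, 0.8, 0],
  [15, 0, 0, 0.8, 0],
  [15, 0, 0.2, 0.2, -0.35],
  [15, -0.05, 0.5, 0, -0.35],
  [15, -0.05, 0.5, 0, -0.35],
  [15, -0.05, 0.5, 0, -0.35],
  [15, -0.05, 0.5, 0, -0.35],
  [15, -0.05, 0.5, 0, -0.35],
  [15, -0.05, 0.5, 0, -0.35],
  [15, -0.03, 0.5, 0, -0.35],
])

```text
clock: 9.22
position: [0.6199, 0.167, 0.2679]
ee_rot: [3.1, 0.508, -0.001]
force: [0.3, -0.5, 0.2]
width: 0.247
gripper_force: 29.8
```

Run:
```python
from h import *
im,d,K,o,r,p=cam('wrist'); cv2.imwrite('pics/w4.png',im[:,:,::-1]);print(observe()['position'],observe()['width'],observe()['gripper_force'])
```

```text
[0.61867229 0.17282702 0.26802593] 0.251585534586949 29.78982388973236
```

View pics/w4.png

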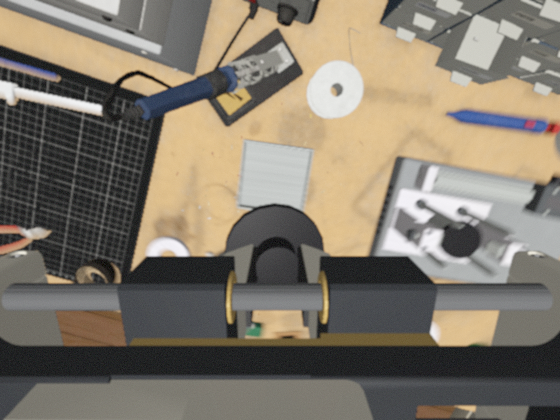

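Request:
apply_moves([
  [15, 0.04, -0.05, -0.8, 0],
  [15, 0, 0, -0.8, 0],
  [15, 0, 0, -0.8, 0],
  [15, 0, 0, -0.8, 0],
  [15, 0, 0, -0.7, 0],
  [15, 0, 0, -0.25, 0],
  [15, 0, 0, 0, 0],
])

```text
clock: 10.15
position: [0.6226, 0.1634, 0.0191]
ee_rot: [-3.098, -0.518, 0.001]
force: [-0.7, 0.0, -0.9]
width: 0.253
gripper_force: 30.0
```

Request:
apply_moves([
  [15, 0, 0.07, -0.03, 0],
  [15, 0, 0, 0, 0],
  [38, 0, 0, 0, 0],
  [38, 0, 0, 0, 0],
  [38, 0, 0, 0.3, 0],
  [38, 0, 0, 0.7, 0],
  [60, 0, 0, 0.9, 0],
  [85, 0, 0, 0.9, 0.35],
])

```text
clock: 11.15
position: [0.6227, 0.1675, 0.1885]
ee_rot: [3.04, 0.791, 0.002]
force: [1.1, 0.8, 0.5]
width: 0.547
gripper_force: 0.0
```

Request:
apply_moves([
  [85, 0, -0.2, 0.9, 0.35],
  [85, -0.4, -0.5, 0.3, 0.35],
  [85, -0.5, -0.5, 0, 0.35],
  [85, -0.5, -0.5, 0, 0.35],
  [85, -0.5, -0.5, 0, 0.35],
  [85, -0.5, -0.5, 0, 0.35],
  [85, -0.6, -0.4, 0, 0.35],
  [85, 0, 0, 0, 0],
])

```text
clock: 12.15
position: [0.4407, -0.0208, 0.2584]
ee_rot: [2.037, 2.389, -0.003]
force: [0.4, -0.2, -0.1]
width: 0.848
gripper_force: 0.0
```

```bash
cat > look.py <<'E'
from h import *
def yaw():
    M=R.from_rotvec(observe()['ee_rot']).as_matrix(); return np.rad2deg(np.arctan2(M[1,0],M[0,0]))
def discs(n,im,W):
    hsv=cv2.cvtColor(im,cv2.COLOR_RGB2HSV)
    m=((hsv[...,1]<50)&(hsv[...,2]>150)&(W[...,2]<.02)&(W[...,2]>.006)&(W[...,0]>.33)&(W[...,0]<.56)&(W[...,1]<.35)&(W[...,1]>-.35)).astype(np.uint8)
    nn,l,st,c=cv2.connectedComponentsWithStats(m)
    for i in range(1,nn):
        if st[i,4]>100:
            P=W[l==i]; (cc,rr)=cv2.minEnclosingCircle(P[:,:2].astype(np.float32)); print(n,st[i],P.mean(0).round(4),'circ',np.round(cc,4),round(rr,4))
E
python3 - <<'E'
from look import *
print(observe()['position'],yaw())
for n in ['top','wrist']:
    im,d,K,o,r,p=cam(n); cv2.imwrite(f'pics/{n}5.png',im[:,:,::-1]); W=world(d,K,o,r); discs(n,im,W)
    if n=='top':
        m=(W[...,2]>.02)&(W[...,2]<.05)&(np.hypot(W[...,0]-.6215,W[...,1]-.169)<.06); print('knob',m.sum(),np.median(W[m],0))
        m=(W[...,2]>.222)&(W[...,2]<.24)&(np.hypot(W[...,0]-.658,W[...,1]+.184)<.06); print('grip',m.sum(),np.median(W[m],0))
E
```

```text
[ 0.4406784  -0.02076701  0.25839501] 99.10399949640656
top [185 220  23  23 332] [0.4543 0.2822 0.012 ] circ [0.4543 0.2827] 0.0319
top [294 226  12  22 163] [ 0.4365 -0.0008  0.0119] circ [ 0.4399 -0.0104] 0.0299
knob 81 [0.62006835 0.16578875 0.02824656]
grip 128 [ 0.65878213 -0.18298155  0.23132613]
wrist [ 253  156   46   47 1666] [ 0.4399 -0.0166  0.0119] circ [ 0.4399 -0.0174] 0.032
wrist [212 234   4  48 175] [ 0.367  -0.1461  0.0111] circ [ 0.3678 -0.1474] 0.0394
wrist [ 249  243   43   39 1324] [ 0.4515 -0.141   0.012 ] circ [ 0.4516 -0.142 ] 0.0321
```

View pics/top5.png

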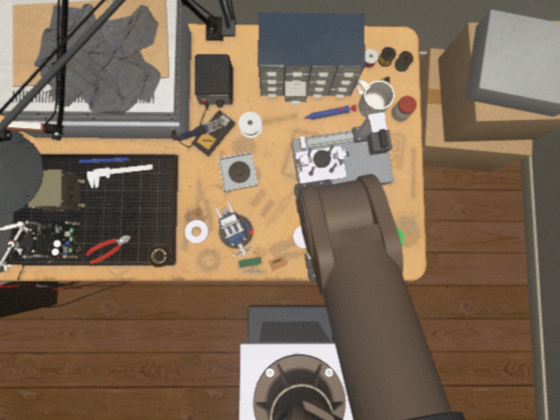

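Request:
apply_moves([
  [85, 0, 0.06, -0.8, 0],
  [85, 0, 0, -0.9, 0],
  [85, 0, 0, -0.9, 0],
  [85, 0, 0, -0.9, 0],
  [85, 0, 0, -0.7, 0],
  [85, 0, 0, 0, 0],
  [85, 0, 0, 0, 0],
])

```text
clock: 13.12
position: [0.4438, -0.0139, 0.0054]
ee_rot: [-2.037, -2.392, -0.001]
force: [0.2, 0.2, 0.9]
width: 0.851
gripper_force: 0.0
```

Request:
apply_moves([
  [85, -0.05, -0.05, -0.03, 0],
  [85, 0, 0, 0, 0],
  [85, 0, 0, 0, 0],
])

```text
clock: 13.5
position: [0.4401, -0.0182, 0.004]
ee_rot: [2.037, 2.391, 0.001]
force: [-0.0, -0.6, -0.8]
width: 0.854
gripper_force: 0.0
```

Request:
apply_moves([
  [50, 0, 0.01, 0, 0],
  [50, 0, 0, 0, 0],
  [50, 0, 0, 0, 0],
  [50, 0, 0, 0, 0],
  [50, 0, 0, 0.5, 0],
  [50, 0, 0, 0.8, 0],
  [50, 0, 0, 0.8, 0],
  [50, 0, 0, 0.8, 0],
  [50, 0, 0, 0.8, 0],
], newtons=35)

```text
clock: 14.62
position: [0.4392, -0.0175, 0.2269]
ee_rot: [-2.036, -2.392, 0.001]
force: [2.0, 0.6, -1.8]
width: 0.688
gripper_force: 35.0
```

Run:
```python
from look import *
im,d,K,o,r,p=cam('wrist'); cv2.imwrite(f'pics/w6.png',im[:,:,::-1]); W=world(d,K,o,r)
s=observe();P=s['position'];print(P,yaw(),s['width'],s['gripper_force'])
M=R.from_rotvec(s['ee_rot']).as_matrix()
L=(W-P)@M
m=(L[...,2]>-.03)&(L[...,2]<.02)&(abs(L[...,0])<.06)&(abs(L[...,1])<.06)
Q=L[m];print(m.sum(),np.nanpercentile(Q,[1,50,99],0).round(4))
np.save('L6.npy',L)
```

```text
[ 0.44207714 -0.01667954  0.23244673] 99.20857079847791 0.6862059295579205 34.99984681606293
9717 [[-0.0289 -0.0489 -0.0289]
 [ 0.0095 -0.0034 -0.0029]
 [ 0.0312  0.0429  0.0056]]
```

View pics/w6.png

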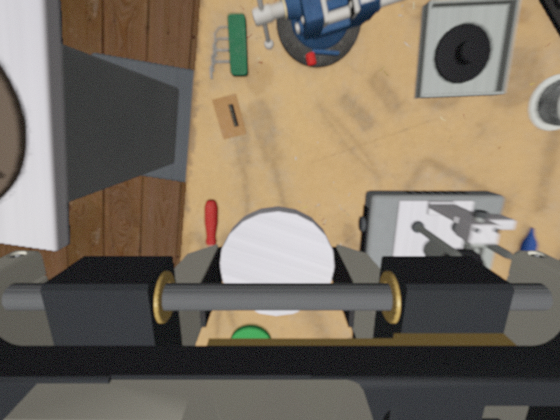

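Request:
apply_moves([
  [50, 0.55, -0.11, 0, 0],
  [50, 0.55, -0.11, 0, 0],
  [50, 0.55, -0.11, 0, 0],
  [50, 0.55, -0.11, 0, 0],
  [50, 0.55, -0.11, 0, 0],
  [50, 0.55, -0.11, 0, 0],
  [50, 0, 0, 0, 0],
  [50, 0, 0, 0, 0],
])

```text
clock: 15.68
position: [0.637, -0.0566, 0.2247]
ee_rot: [-2.035, -2.391, 0.001]
force: [0.0, -0.2, -0.5]
width: 0.686
gripper_force: 35.0
```

```bash
cat >> look.py <<'E'
def hand(tag):
    im,d,K,o,r,p=cam('wrist'); cv2.imwrite(f'pics/{tag}.png',im[:,:,::-1]); W=world(d,K,o,r)
    s=observe();P=s['position'];M=R.from_rotvec(s['ee_rot']).as_matrix();L=(W-P)@M
    print(P.round(4),yaw(),s['width'],s['gripper_force'],s['force'].round(1))
    # held disc: bright, near TCP height
    g=im.min(2)
    m=(g>120)&(L[...,2]>-.02)&(L[...,2]<.01)&(abs(L[...,1])<.034)&(abs(L[...,0])<.05)
    n,l,st,c=cv2.connectedComponentsWithStats(m.astype(np.uint8))
    if n>1:
        i=1+np.argmax(st[1:,4]); Q=L[l==i]; q=Q[Q[:,0]>0.005]
        from scipy.optimize import least_squares
        h=cv2.convexHull(q[:,:2].astype(np.float32))[:,0]; h=h[(h[:,0]>0.01)]
        f=least_squares(lambda x:np.hypot(h[:,0]-x[0],h[:,1]-x[1])-.0315,[0,0],loss='soft_l1',f_scale=.001)
        print('disc in tool',f.x.round(4),'n',len(Q),'top z world',np.median(W[l==i][:,2]).round(4))
    m=(W[...,2]>.127)&(W[...,2]<.139)&(np.hypot(W[...,0]-.64,W[...,1]+.056)<.05)
    n,l,st,c=cv2.connectedComponentsWithStats(m.astype(np.uint8))
    for i in range(1,n):
        if st[i,4]>6: print('rod',st[i],W[l==i].mean(0).round(4),L[l==i].mean(0).round(4))
E
python3 -c "
from look import *
hand('w7')"
```

```text
[ 0.6368 -0.0566  0.2251] 99.19835338421258 0.6834699669305826 34.99976098537445 [-1.4  0.4 -1.3]
disc in tool [ 0.0007 -0.0003] n 6941 top z world 0.2328
rod [250 178   7   7  39] [ 0.612  -0.0314  0.1306] [ 0.0288 -0.0203  0.0945]
rod [306 178   7   7  39] [ 0.6591 -0.0236  0.1306] [0.029  0.0273 0.0944]
```

View pics/w7.png

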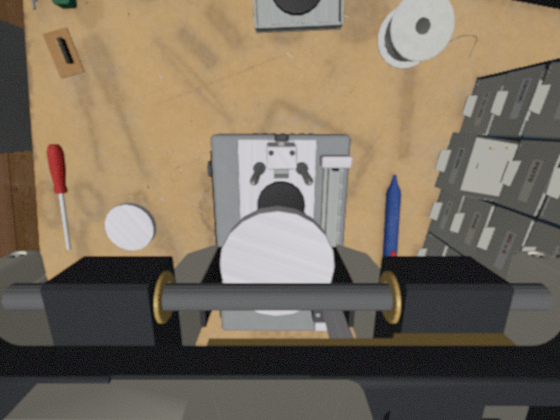

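Request:
apply_moves([
  [50, 0.065, 0, -0.5, 0],
  [50, 0, 0, -0.5, 0],
  [50, 0, 0, -0.3, 0],
  [50, 0, 0, -0.15, 0],
  [50, 0, 0, -0.15, 0],
  [50, 0, 0, -0.15, 0],
  [50, 0, 0, 0, 0],
  [50, 0, 0, 0, 0],
])

```text
clock: 16.73
position: [0.642, -0.057, 0.121]
ee_rot: [2.037, 2.391, 0.001]
force: [0.2, -0.5, -1.2]
width: 0.686
gripper_force: 35.0
```

```bash
python3 -c "
from look import *
hand('w8')"
```

```text
[ 0.6421 -0.057   0.121 ] 99.16104302117617 0.6841428951187871 34.99965012073517 [-0.4  0.3 -0.5]
disc in tool [ 0.0007 -0.0004] n 6975 top z world 0.1291
rod [223 209  12  12 102] [ 0.6123 -0.0308  0.1307] [ 0.0306 -0.0252 -0.0097]
rod [ 184  210  186   73 7640] [ 0.6402 -0.048   0.1295] [ 0.0092 -0.0004 -0.0085]
rod [313 210  13  11 101] [ 0.6588 -0.0233  0.1307] [ 0.0305  0.0219 -0.0097]
rod [229 311   9   7  42] [ 0.6213 -0.0881  0.1326] [-0.0274 -0.0254 -0.0116]
rod [255 311  43   5 140] [ 0.6462 -0.0859  0.1291] [-0.0293 -0.0005 -0.008 ]
rod [311 311   9   7  41] [ 0.6682 -0.0806  0.1325] [-0.0274  0.0221 -0.0114]
```

Request:
apply_moves([
  [50, -0.02, 0, -0.05, 0],
  [50, 0, 0, 0, 0],
  [85, 0, 0, 0, 0],
  [85, 0, 0, 0, 0],
  [85, 0, 0, 0, 0],
  [85, 0, 0, 0.5, 0],
  [40, 0, 0, 0.6, 0],
  [0, 0, 0, 0, 0],
  [0, 0, 0, 0, 0],
  [0, 0, 0, 0, 0],
  [0, 0, 0, 0, 0],
  [0, 0, 0, 0, 0],
])

```text
clock: 18.27
position: [0.6403, -0.057, 0.1831]
ee_rot: [-2.036, -2.391, 0.001]
force: [0.8, 0.0, -0.8]
width: 0.246
gripper_force: 0.0
```

```bash
cat >> look.py <<'E'
def mag(tag):
    im,d,K,o,r,p=cam('wrist'); cv2.imwrite(f'pics/{tag}.png',im[:,:,::-1]); W=world(d,K,o,r)
    s=observe();print(s['position'].round(4),s['width'],s['force'].round(1))
    rad=np.hypot(W[...,0]-.640,W[...,1]+.0565)
    for lo,hi in [(0,.012),(.012,.022),(.022,.03)]:
        m=(rad>=lo)&(rad<hi)&(W[...,2]<.15)
        if m.sum(): print(lo,m.sum(),np.percentile(W[m][:,2],[10,50,90]).round(4))
    return im,W
E
python3 -c "
from look import *
mag('w9')"
```

```text
[ 0.6404 -0.057   0.1832] 0.2005471589957408 [0.6 0.1 0.5]
0 724 [0.1238 0.1246 0.1255]
0.012 1745 [0.1238 0.1246 0.1255]
0.022 2223 [0.0415 0.1245 0.1254]
```

View pics/w9.png

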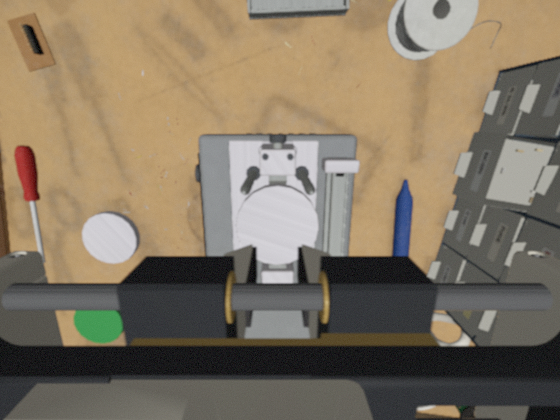

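Request:
apply_moves([
  [0, 0, 0, 0, 0],
  [0, 0, 0, 0, 0],
  [0, 0, 0, -0.4, 0],
  [0, 0, 0, -0.4, 0],
  [0, 0, 0, -0.1, 0],
  [0, 0, 0, -0.05, 0],
  [0, 0, 0, -0.05, 0],
  [0, 0, 0, -0.05, 0],
  [0, 0, 0, 0, 0],
])

```text
clock: 19.45
position: [0.6407, -0.057, 0.1208]
ee_rot: [2.037, 2.391, 0.001]
force: [0.3, 0.3, 0.8]
width: 0.005
gripper_force: 0.4
```

Request:
apply_moves([
  [0, 0, 0, -0.05, 0],
  [0, 0, 0, -0.05, 0],
  [0, 0, 0, 0, 0],
])

```text
clock: 19.82
position: [0.6403, -0.0571, 0.1142]
ee_rot: [-2.037, -2.391, 0.001]
force: [0.7, -0.1, 1.0]
width: 0.004
gripper_force: 0.1
```

```bash
python3 -c "
from look import *
im,W=mag('w10'); hsv=0
cv2.imwrite('pics/w10c.png',cv2.resize(im[120:330,160:400],None,fx=3,fy=2.8)[:,:,::-1])
m=(im.min(2)>150)&(np.hypot(W[...,0]-.64,W[...,1]+.0565)<.034)
print(m.sum(),np.percentile(W[m],[5,50,95],0).round(4))
"
```

```text
[ 0.6403 -0.0571  0.1142] 0.004737957564799078 [-0.  -0.7  0.3]
0 717 [0.1137 0.1262 0.1443]
0.012 1561 [0.1127 0.1137 0.1231]
0.022 2171 [0.0411 0.1135 0.1143]
4266 [[ 0.6132 -0.0534  0.0409]
 [ 0.6372 -0.0406  0.1135]
 [ 0.6638 -0.0279  0.1146]]
```

View pics/w10c.png

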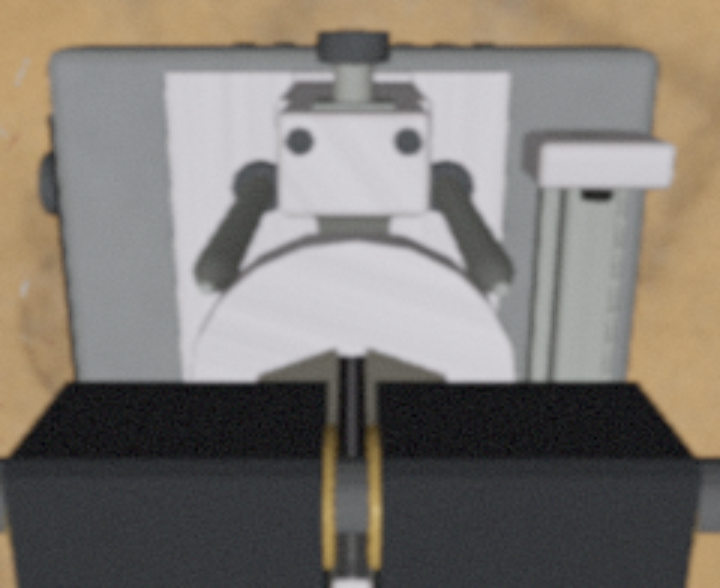

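Request:
apply_moves([
  [0, 0, 0, -0.07, 0],
  [0, 0, 0, -0.06, 0],
  [0, 0, 0, -0.06, 0],
  [0, 0, 0, -0.04, 0],
  [0, 0, 0, 0, 0],
  [0, 0, 0, 0, 0],
])

```text
clock: 20.62
position: [0.6404, -0.057, 0.1008]
ee_rot: [-2.037, -2.392, 0.0]
force: [-1.5, -0.8, 4.4]
width: 0.001
gripper_force: 1.8
```

Request:
apply_moves([
  [0, 0, 0, -0.02, 0],
  [0, 0, 0, 0, 0],
  [0, 0, 0, 0.3, 0],
  [0, 0, 0, 0.8, 0],
  [0, 0, 0, 0.8, 0],
  [0, 0, 0, 0, 0],
])

```text
clock: 21.38
position: [0.6431, -0.0562, 0.2191]
ee_rot: [2.033, 2.387, 0.009]
force: [0.9, 0.3, 0.3]
width: 0.003
gripper_force: 0.0
```

```bash
python3 -c "
from look import *
im,W=mag('w11'); discs('w',im,W)
print('top');im,d,K,o,r,p=cam('top');W=world(d,K,o,r); discs('top',im,W)
"
```

```text
[ 0.6419 -0.0567  0.2165] 0.007151886116714896 [-0.  -0.2 -0.5]
0 478 [0.1031 0.104  0.1049]
0.012 1143 [0.1031 0.104  0.1049]
0.022 1523 [0.1027 0.1039 0.105 ]
w [ 47 194  13  58 219] [ 0.3676 -0.1467  0.0114] circ [ 0.3701 -0.1474] 0.0398
w [  95  205   50   47 1809] [ 0.4523 -0.1413  0.0121] circ [ 0.4518 -0.1428] 0.0326
top
top [185 220  23  23 330] [0.4542 0.2823 0.012 ] circ [0.4542 0.2828] 0.0319
top [339 221  23  23 411] [ 0.4516 -0.1414  0.0119] circ [ 0.4516 -0.1418] 0.032
```

Request:
apply_moves([
  [85, -0.7, -0.1, 0.2, 0],
  [85, -0.7, -0.2, 0, 0],
  [85, -0.7, -0.4, 0, 0],
  [85, -0.6, -0.4, 0, 0],
  [85, -0.47, -0.32, 0, 0],
  [85, 0, 0, 0, 0],
  [85, 0, 0, 0, 0],
])

```text
clock: 22.35
position: [0.4505, -0.1419, 0.2252]
ee_rot: [-2.037, -2.391, -0.0]
force: [0.8, 0.4, -0.1]
width: 0.719
gripper_force: 0.0
```

```bash
python3 -c "
from look import *
im,d,K,o,r,p=cam('wrist');W=world(d,K,o,r); discs('w',im,W);s=observe();print(s['position'],yaw(),s['width'])
"
```

```text
w [210 150   4  62 247] [ 0.3675 -0.1476  0.011 ] circ [ 0.3674 -0.1485] 0.0391
w [ 253  162   51   50 1932] [ 0.4516 -0.1415  0.0119] circ [ 0.4518 -0.1424] 0.032
[ 0.45087488 -0.14155254  0.22531374] 99.2143898447254 0.75820925765563
```

Request:
apply_moves([
  [85, 0.015, 0, -0.7, 0],
  [85, 0, 0, -0.9, 0],
  [85, 0, 0, -0.9, 0],
  [85, 0, 0, -0.8, 0],
  [85, 0, 0, -0.38, 0],
  [85, 0, 0, 0, 0],
  [85, 0, 0, 0, 0],
])

```text
clock: 23.28
position: [0.452, -0.1415, 0.0049]
ee_rot: [-2.035, -2.393, -0.001]
force: [0.4, -0.3, 0.5]
width: 0.851
gripper_force: 0.0
```

Request:
apply_moves([
  [50, 0, -0.01, -0.01, 0],
  [50, 0, 0, 0, 0],
  [50, 0, 0, 0, 0],
  [50, 0, 0, 0, 0],
  [50, 0, 0, 0.4, 0],
  [50, 0, 0, 0.8, 0],
  [50, 0, 0, 0.8, 0],
  [50, 0, 0, 0.8, 0],
  [50, 0, 0, 0.8, 0],
  [50, 0, 0, 0, 0],
])

```text
clock: 24.52
position: [0.4531, -0.1431, 0.2234]
ee_rot: [2.034, 2.387, 0.003]
force: [0.7, -0.0, -1.4]
width: 0.683
gripper_force: 35.0
```

Request:
apply_moves([
  [50, 0.3, 0.6, 0, 0],
  [50, 0.5, 0.5, 0, 0],
  [50, 0.6, 0.33, 0, 0],
  [50, 0.6, 0, 0, 0],
  [50, 0.6, 0, 0, 0],
  [50, 0.53, 0, 0, 0],
  [50, 0, 0, 0, 0],
  [50, 0, 0, 0, 0],
])

```text
clock: 25.52
position: [0.6378, -0.0568, 0.2188]
ee_rot: [-2.035, -2.391, 0.002]
force: [0.6, 0.6, -0.9]
width: 0.685
gripper_force: 35.0
```

```bash
python3 -c "
from look import *
hand('w12')"
```

```text
[ 0.6378 -0.057   0.2193] 99.18179460782734 0.6874995338247887 34.999587535858154 [ 0.1 -0.2 -1.2]
disc in tool [ 0.0015 -0.0004] n 7135 top z world 0.2259
rod [248 179   8   7  40] [ 0.6121 -0.0314  0.1306] [ 0.0294 -0.0211  0.0888]
rod [305 179   7   8  39] [ 0.6587 -0.0238  0.1308] [0.0294 0.0261 0.0885]
```

Request:
apply_moves([
  [50, 0.037, 0.005, -0.5, 0],
  [50, 0, 0, -0.4, 0],
  [50, 0, 0, -0.3, 0],
  [50, 0, 0, -0.15, 0],
  [50, 0, 0, -0.15, 0],
  [50, 0, 0, -0.13, 0],
  [50, 0, 0, 0, 0],
  [50, 0, 0, 0, 0],
])

```text
clock: 26.58
position: [0.6415, -0.0566, 0.1227]
ee_rot: [2.037, 2.391, 0.001]
force: [-0.1, -0.5, -1.5]
width: 0.685
gripper_force: 35.0
```

```bash
python3 -c "
from look import *
hand('w13')"
```

```text
[ 0.6416 -0.0567  0.1228] 99.15924233149343 0.6884013476173327 34.99969124794006 [-0.   0.1 -1.3]
disc in tool [ 0.0014 -0.0004] n 7114 top z world 0.1298
rod [225 208  11  13 102] [ 0.6123 -0.0308  0.1306] [ 0.0302 -0.0248 -0.0078]
rod [ 185  208  183   75 7753] [ 0.6398 -0.0475  0.1302] [ 0.0093 -0.0003 -0.0074]
rod [314 208  12  13 101] [ 0.6588 -0.0233  0.1306] [ 0.0302  0.0223 -0.0078]
rod [230 311   8   5  29] [ 0.6212 -0.0882  0.1331] [-0.0279 -0.0252 -0.0104]
rod [261 311  31   3  54] [ 0.6458 -0.0858  0.1297] [-0.0295 -0.0005 -0.0069]
rod [312 311   8   6  31] [ 0.6683 -0.0807  0.1331] [-0.028   0.0225 -0.0103]
```

Centred within about 1 mm. Lower a little, release, close, press.

Request:
apply_moves([
  [50, -0.015, 0, -0.07, 0],
  [50, 0, 0, 0, 0],
  [85, 0, 0, 0, 0],
  [85, 0, 0, 0, 0],
  [85, 0, 0, 0, 0],
  [85, 0, 0, 0.5, 0],
  [40, 0, 0, 0.6, 0],
  [0, 0, 0, 0, 0],
  [0, 0, 0, 0, 0],
  [0, 0, 0, 0, 0],
  [0, 0, 0, 0, 0],
  [0, 0, 0, 0, 0],
])

```text
clock: 28.12
position: [0.6401, -0.0567, 0.1837]
ee_rot: [-2.036, -2.391, 0.001]
force: [-0.4, -0.2, 0.6]
width: 0.25
gripper_force: 0.0
```

```bash
python3 -c "
from look import *
mag('w14')"
```

```text
[ 0.6402 -0.0567  0.1838] 0.20154601781016343 [-0.4 -0.2  0. ]
0 721 [0.1242 0.125  0.1258]
0.012 1696 [0.1242 0.125  0.1259]
0.022 2073 [0.1238 0.125  0.1259]
```

Request:
apply_moves([
  [0, 0, 0, 0, 0],
  [0, 0, 0, 0, 0],
  [0, 0, 0, -0.4, 0],
  [0, 0, 0, -0.4, 0],
  [0, 0, 0, -0.15, 0],
  [0, 0, 0, -0.05, 0],
  [0, 0, 0, -0.05, 0],
  [0, 0, 0, -0.05, 0],
  [0, 0, 0, -0.05, 0],
  [0, 0, 0, -0.05, 0],
  [0, 0, 0, -0.05, 0],
  [0, 0, 0, -0.05, 0],
])

```text
clock: 29.68
position: [0.6415, -0.0565, 0.1068]
ee_rot: [2.036, 2.39, 0.003]
force: [2.5, 1.6, 5.7]
width: 0.003
gripper_force: 2.7
```

Request:
apply_moves([
  [0, 0, 0, -0.05, 0],
  [0, 0, 0, -0.05, 0],
  [0, 0, 0, -0.02, 0],
  [0, 0, 0, 0, 0],
  [0, 0, 0, 0, 0],
])

```text
clock: 30.3
position: [0.6405, -0.0567, 0.0991]
ee_rot: [2.037, 2.392, 0.0]
force: [3.1, 0.5, 4.4]
width: 0.004
gripper_force: 2.1
```

Request:
apply_moves([
  [0, 0, 0, 0.3, 0],
  [0, 0, 0, 0.8, 0],
  [0, 0, 0, 0.8, 0],
  [0, 0, 0, 0.7, 0],
  [0, 0, 0, 0, 0],
])

```text
clock: 30.92
position: [0.6411, -0.0563, 0.2593]
ee_rot: [2.034, 2.389, 0.004]
force: [0.8, -1.0, -0.3]
width: 0.004
gripper_force: 0.0
```

```bash
python3 -c "
from look import *
im,W=mag('w15')
im,d,K,o,r,p=cam('top');W=world(d,K,o,r); cv2.imwrite('pics/top15.png',im[:,:,::-1]); discs('top',im,W)
m=(W[...,2]>.222)&(W[...,2]<.24)&(np.hypot(W[...,0]-.658,W[...,1]+.184)<.06); print('grip',m.sum(),np.median(W[m],0) if m.any() else '')
"
```

```text
[ 0.6401 -0.0566  0.2568] 0.006849305123659414 [ 0.1 -0.2 -1. ]
0 373 [0.1032 0.104  0.105 ]
0.012 884 [0.1031 0.1041 0.1049]
0.022 1154 [0.1029 0.1041 0.1052]
top [185 220  23  23 331] [0.4542 0.2822 0.0124] circ [0.4541 0.2825] 0.0318
grip 0
```

Request:
apply_moves([
  [60, 0, 0, 0.8, -0.35],
  [60, 0.05, -0.3, 0, -0.35],
  [60, 0.05, -0.3, 0, -0.35],
  [60, 0.05, -0.3, 0, -0.35],
  [60, 0.05, -0.3, 0, -0.35],
  [60, 0.05, -0.3, 0, -0.35],
  [60, 0.05, -0.3, 0, -0.35],
  [60, 0, -0.3, 0, -0.35],
  [60, 0, 0, 0, -0.34],
  [60, 0, 0, 0, 0],
  [60, 0, 0, 0, 0],
], newtons=25)

```text
clock: 32.4
position: [0.6579, -0.1823, 0.302]
ee_rot: [-3.13, -0.259, 0.003]
force: [0.1, -0.8, -0.6]
width: 0.601
gripper_force: 0.0
```

```bash
python3 -c "
from look import *
im,d,K,o,r,p=cam('wrist');W=world(d,K,o,r); s=observe();print(s['position'],yaw(),s['width'])
m=(W[...,2]>.222)&(W[...,2]<.24)&(np.hypot(W[...,0]-.658,W[...,1]+.184)<.04); print('grip',m.sum(),((W[m].max(0)+W[m].min(0))/2) if m.any() else '')
"
```

```text
[ 0.65800802 -0.18228203  0.30229222] 9.424382180796814 0.5979280696730099
grip 863 [ 0.66096901 -0.18450208  0.2279804 ]
```

Descend 0.089 and grip.

Request:
apply_moves([
  [60, 0.03, -0.03, -0.6, 0],
  [60, 0, 0, -0.6, 0],
  [60, 0, 0, -0.28, 0],
  [60, 0, 0, 0, 0],
  [8, 0, 0, 0, 0],
  [8, 0, 0, 0, 0],
  [8, 0, 0, 0, 0],
  [8, 0, 0, 0, 0],
  [8, 0, 0, 0, 0],
  [8, 0, 0, 0, 0],
])

```text
clock: 33.7
position: [0.6601, -0.184, 0.2144]
ee_rot: [-3.131, -0.253, -0.0]
force: [-0.3, 2.6, 3.3]
width: 0.149
gripper_force: 25.0
```

Request:
apply_moves([
  [8, -0.03, 0.2, 0, 0],
  [8, -0.04, 0.25, 0, 0],
  [8, -0.04, 0.25, 0, 0],
  [8, -0.04, 0.25, 0, 0],
  [8, -0.04, 0.25, 0, 0],
  [8, -0.04, 0.25, 0, 0],
  [8, -0.04, 0.25, 0, 0],
  [8, -0.03, 0.2, 0, 0],
  [8, 0, 0, 0, 0],
])

```text
clock: 34.83
position: [0.6414, -0.067, 0.2143]
ee_rot: [-3.129, -0.256, 0.001]
force: [-3.7, 3.4, 7.3]
width: 0.151
gripper_force: 25.0
```

Request:
apply_moves([
  [8, -0.015, 0.1, 0, 0],
  [8, -0.015, 0.1, 0, 0],
  [8, -0.015, 0.1, 0, 0],
  [8, -0.015, 0.08, 0, 0],
  [8, 0, 0, 0, 0],
])

```text
clock: 35.45
position: [0.6396, -0.0556, 0.2143]
ee_rot: [3.123, 0.241, 0.003]
force: [5.4, -22.9, 2.0]
width: 0.149
gripper_force: 25.0
```

Request:
apply_moves([
  [8, 0.01, -0.1, 0, 0],
  [8, 0, 0, 0, 0],
  [60, 0, 0, 0, 0],
  [60, 0, 0, 0, 0],
  [60, 0, 0, 0, 0],
  [60, 0, 0, 0.4, 0],
  [60, 0, 0, 0.9, 0],
  [60, -1, 0, 0.3, 0],
  [60, -1, 0, 0, 0],
  [60, -0.8, 0, 0, 0],
  [60, 0, 0, 0, 0],
])

```text
clock: 36.83
position: [0.4683, -0.0534, 0.3105]
ee_rot: [3.131, 0.252, -0.001]
force: [1.0, 0.1, 0.6]
width: 0.603
gripper_force: 0.0
```

```bash
python3 -c "
from look import *
for n in ['top','wrist']:
    im,d,K,o,r,p=cam(n);W=world(d,K,o,r);cv2.imwrite('pics/%s16.png'%n,im[:,:,::-1])
    m=(W[...,2]>.222)&(W[...,2]<.24)&(np.hypot(W[...,0]-.64,W[...,1]+.056)<.04); print(n,'grip',m.sum(),((W[m].max(0)+W[m].min(0))/2) if m.any() else '')
"
```

```text
top grip 117 [ 0.63925547 -0.05606712  0.22925708]
wrist grip 498 [ 0.62555142 -0.05813171  0.22812015]
```

View pics/wrist16.png

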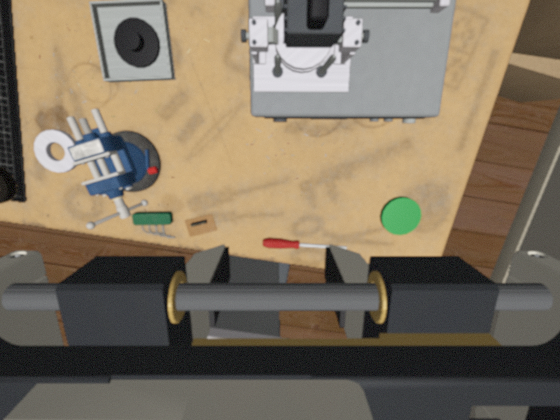

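```bash
python3 -c "
from look import *
for k in range(3):
    im,d,K,o,r,p=cam('top');W=world(d,K,o,r)
    m=(W[...,2]>.222)&(W[...,2]<.24)&(np.hypot(W[...,0]-.64,W[...,1]+.056)<.06); q=np.median(W[m],0); print(m.sum(),q,np.hypot(*(q-[.65878,-.18298,0])[:2]))
"
```

```text
118 [ 0.63829965 -0.05510848  0.2313524 ] 0.1295012364480461
118 [ 0.63829241 -0.05487398  0.23134091] 0.12973393630132096
119 [ 0.63851447 -0.05487641  0.23140958] 0.12969665365091193
```

```bash
python3 -c "
from cell import arm
print(arm.sign_off())"
```

```text
the job is handed in; nothing more can be done
None
```

The job is handed in: the dust cap is in the tray, both solid blanks I found are snapped under the catches (top face measured level with the catch undersides), and the head is back over the magazine against its stop; the drilled blank and everything else on the bench was left alone.

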